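# Put the tall round cutter away and slide the cutter case shut

## Task

Put the tallest round pastry cutter away in the empty round well of the wooden cutter case, standing upright and fully down in it. Then slide the case's lid shut along its grooves, forcing it steadily over the springy ridge until it is fully home against the stop wall and the ridge has snapped up into the lid. Do it gently: never ram the lid or press it hard against the case (a steady 30 N, or a knock of 80 N, splits the thin wood), and leave the other things on the bench where they are.

Things in the scene. Friction and masses are not known exactly. Their poses are not given: they have to be found in the camera images.
- case: Wooden case, 240 (its x) x 100 (y) x 69 high, fixed to the bench. Origin: centre of its underside. Its +x end is the stop wall (69 high, 10 thick); its -x end is the mouth, only 55 high, over which the lid slides. Side walls 10 thick, 80 clear between them, with grooves 4.5 deep (floor at z = 55, 9.2 high) for the lid's edges. Well board inside, top at z = 14. Smaller cutters stand under the lid.
- lid: Flat wooden sliding lid, 230 (x) x 86 (y) x 8 thick, 0.16 kg, in the case's grooves with 1 mm play each side and 1.2 in height, axes as the case's. Origin: centre of its underside. Starts open, its leading edge (x = +115) 88 to 108 short of the stop wall, and shuts towards the case's +x. Steady pressing of lid on case above 30 N, or a knock above 80 N, splits it.
- lid_home (a point): Where the lid's origin is when the lid is fully shut: case frame (-5, 0, 55). Axes as the case's.
- well (a point): Centre of the floor of the empty round well, case frame (50, 0, 8). The well is 32 in diameter and 6 deep; the tall cutter stands in it with 2 to spare all round, its top then 3 below the lid's underside; not seated, it blocks the lid.
- ridge (a joint): The springy steel ridge, 50 wide, across the case 5 before the stop wall: 0 = fully up (3 proud of the groove floor), grows as it is pushed down (m, up to 0.0029). Spring preload about 2.9 N, then 1.7 N per mm. Under the shut lid it stands up in a groove in the lid's underside.
- cutter: The cutter to put away, the tallest on the bench: plain steel tube, 28 in outer diameter (30 over its thin rolled top rim), 44 high, wall 1.5, open at both ends, standing upright, 0.04 kg. Origin: centre of its underside, z up. Grip it across its outside near the top, so that the fingers stay clear of the case's walls.
- cutter_small: Bystander: a smaller steel tube cutter, 18 in diameter, 30 high. Origin under its centre.
- ring_cutter: Bystander: wide steel ring cutter, 52 in diameter, 30 high. Origin under its centre.
- tin: Bystander: tea tin, 62 in diameter, 78 high. Origin under its centre.
- bowl: Bystander: steel bowl, 150 in diameter, 60 high. Origin under its centre.
- spatula: Bystander: spatula, 260 long, lying flat.
- scraper: Bystander: bench scraper, 130 x 120, lying flat, 19 high.
- pin: Bystander: white rolling pin, 320 long, 45 in diameter, lying.
- batten (a point): Centre of the top of the lid's wooden grip batten, at (-85, 0, 25) in the lid's frame. The batten is 14 (x) x 50 (y) and stands 17 above the lid's top face; the lid runs on 23 behind it (-x). Pushed here from behind, the lid slides easily (under 3 N) until it meets the ridge 9 before home; it then takes about 9 to 16 N to force over, jumps the last 5, and stops hard at the stop wall.
Mind the look-alikes: they are no part of the job. What is shaped like the cutter but black is not meant.

How it is judged:
On the way, in this order (a step that is already met when the one before it is completed fails the run):
1. the tall cutter stands fully down in the empty well, released (horizontal distance between cutter and well below 0.003 m and z of cutter in the frame of well below 0.002 m and angle between cutter's own z axis and vertical below 0.1 rad and contact force between the fingers and cutter below 0.05 N), for 0.2 s.
2. the lid is home and the ridge has snapped up into it (x of lid in the frame of lid_home above -0.002 m and value of joint ridge below 0.001 m), for 0.1 s.
At the end, for the whole second after the job is handed in: The tall cutter stands in the well, upright (within 0.1 rad), centred within 3 mm and down within 2 mm; the lid is within 2 mm of its home position, lying in its grooves, with the ridge up in its groove (pushed down less than 1 mm); lid and cutter at rest and released (all of step 2 and z of lid in the frame of lid_home below 0.0025 m and horizontal distance between cutter and well below 0.003 m and z of cutter in the frame of well below 0.002 m and angle between cutter's own z axis and vertical below 0.1 rad and linear speed of each of lid, cutter below 0.005 m/s); the robot touches nothing.
It fails at once if the lid, standing still, pressed steadily against the case with more than 30 N (contact force between lid and case above 30 N and linear speed of lid below 0.0005 m/s and angular speed of lid below 0.01 rad/s and velocity of joint ridge between -0.005 and 0.005 m/s).
It fails at once if the lid rammed against the case with more than 80 N, even for a moment (contact force between lid and case above 80 N).
It fails at once if a bystander moved more than 25 mm (distance of any of cutter_small, ring_cutter, tin, bowl, spatula, scraper, pin from where it was at the start of the episode above 0.025 m).
It also fails if it takes over 53 s, if anything falls off the work surface, if the arm or the gripper's body presses on something with over 40 N, if the wrist force passes 120 N, or if a joint passes its speed limit or range.

## Robot

A 7-joint arm with a two-finger parallel gripper is mounted at the origin on the work surface. World frame = base frame: x ahead of the robot, y to its left, z up, the work surface at z = 0. Lengths are in m, angles in rad, forces in N, time in s.
With the tool pointing down it reaches from about 0.4 to 0.85 m from the base axis. Payload 6.9 kg.
Tool frame: the origin (TCP) lies midway between the tips of the shut fingers; the grasp point (between the pads) lies behind it (ctrl.pinch_z is the z of the grasp point in the tool frame, in m); z points along the fingers, y is the direction in which the jaws open and shut (so a half turn about z gives the same grasp; the last joint's range is limited). The gripper opens to 85 mm and grips with 20 to 120 N. Pads are 22 mm wide; open, the fingers measure 114 mm over their backs; the gripper's body (76 mm by 85 mm) begins 54 mm behind the grasp point. The pads swing forward as they close: fully open they stand 13 mm farther back than shut.
Start: joints at [1.246, 0.507, -0.238, 1.5, 0.126, 1.149, -0.155], TCP at [0.261, -0.568, 0.208] pointing down, gripper open.
Joint ranges: [-3.08, 3.08], [-0.24, 2.05], [-1.43, 1.35], [0, 2.5], [-1.52, 4.66], [0.17, 1.96], [-2.89, 2.89]. Speed limits (rad/s): [2.39, 2.39, 3.14, 3.14, 3.14, 3.14, 3.14].

## Interface

Orientations are given as a unit quaternion [w, x, y, z].
In Python, from station import ctrl, get_state, vision, ticket, models gives the robot as it stands. Calls block until the motion is done:
- ctrl.movep(position, orientation): joint-space move of the TCP to a pose.
- ctrl.movel(position, frame=None, max_speed=0.15): straight line of the TCP; frame=None keeps the orientation; max_speed is the mean speed in m/s.
- ctrl.set_joints(angles): joint-space move.
- ctrl.ungrasp() and ctrl.close_gripper(force=None): open the fingers fully, or close them until they stop; force is the grip in N (None keeps the last).
- ctrl.pause(seconds).
- ctrl.ik(position, orientation): joint angles nearest the present ones, or None.
- get_state(): the state.
- vision.grab_frame(name): name is "side" or "top"; returns (picture, depth): 384x512x3 uint8, blue, green, red; 384x512 float32, m along the optical axis (not along the pixel's ray), 0 where there is no reading.
- vision.camera_info(name): a dict with "mtx" (3x3 intrinsics, pixels), "R" (3x3) and "t" (3): a world point X has camera coordinates R X + t. Camera axes: x right, y down, z forward; pixel columns grow to the right and rows downward; lengths in m; the calibration is good to about 2 mm. A picture is of the moment at which its call begins. camera_info takes no time and is no camera call.
A pose or a line that the arm cannot do raises ctrl.Unreachable and nothing moves.
- ticket.close_job(): hands the job in, once; it reports no verdict.
Trained networks look in the newest picture that a camera, given by its name, has taken for a name from the list of things; names that differ only in an ending like _2 or _b are one class to them, and where a whole thing is asked for, a point or a joint stands for the part that bears it (a point fixed in the world has none). Each returns a list of dicts, best first, with "p" (0 to 1); they miss things now and then, are a little off and sometimes report something else, mostly with a low value. They report only what shows in the picture. A call takes as long as a camera call. They do not tell look-alikes from the thing itself.
- models.recognise(camera, target): "point" ([column, row] in pixels, amid what is visible of it).
- models.masks_of(camera, target): "mask" (384x512 bool, what is visible of it) and "point" ([column, row] in pixels, amid what is visible of it).
The state is a dict: "time": time; "qpos": joint angles; "qd": joint speeds; "tau": joint torques, N m; "tcp_pos": TCP position; "eef_rot": TCP orientation; "contact_force": force on the tool from outside, world axes, zero at the start; "wrist_torque": the same for the moment, N m; "width": finger opening in m.
Only numpy, scipy, OpenCV 4.12 (cv2) and the standard library are available. Lean on these libraries where they do the work, as an engineer would, in place of code of your own. Each camera call takes 0.05 s, during which the arm holds its last target.

## Working session

There is one attempt and no reset: what is moved stays moved. The work goes in short steps, each a Python script; the robot and the scene stay as the last script left them, time stands still between calls to the robot, and variables do not carry over. Pictures are saved under pics/ and viewed, and the job is handed in when it is done.

```bash
ls; mkdir -p pics; python3 - <<'E'
from station import ctrl, get_state, vision, ticket, models
import cv2, numpy as np
s=get_state(); print(s); print(ctrl.pinch_z)
for n in ("top","side"):
    im,d=vision.grab_frame(n); cv2.imwrite(f"pics/{n}0.png",im); np.save(f"pics/{n}0.npy",d)
    c=vision.camera_info(n); print(n,c)
    for t in ("cutter","case","lid","batten","cutter_small","ring_cutter","tin","well"):
        try: print(n,t,[(np.round(r["point"]),round(r["p"],2)) for r in models.recognise(n,t)])
        except Exception as e: print(n,t,e)
print(get_state()["time"])
E
```

```text
pics
{'time': 0.0, 'qpos': array([ 1.24546559,  0.50834144, -0.23753508,  1.5011098 ,  0.12569796,
        1.14889492, -0.15481351]), 'qd': array([ 0.0005436 , -0.00029663,  0.0026634 , -0.00020007,  0.0004341 ,
        0.00110716, -0.00042757]), 'tau': array([-1.44624350e-04, -6.20592213e+01, -2.18712375e+00, -2.49651825e+01,
        1.25121209e-02,  1.21151496e-02,  4.81366243e-06]), 'tcp_pos': array([ 0.26072919, -0.56743458,  0.20713577]), 'eef_rot': array([-8.59002467e-04,  9.76886316e-01,  2.13757685e-01, -1.99938568e-04]), 'contact_force': array([-0.22668459, -0.10283061,  0.53981428]), 'wrist_torque': array([-0.03195729,  0.03754816,  0.00613594]), 'width': 0.08542079438557855}
-0.0187
top {'mtx': array([[462.12898054,   0.        , 257.53135095],
       [  0.        , 462.12898054, 190.7181529 ],
       [  0.        ,   0.        ,   1.        ]]), 'R': array([[ 0.01370035, -0.99988701,  0.00618572],
       [-0.99506184, -0.01424193, -0.09822983],
       [ 0.09830683, -0.00480939, -0.99514453]]), 't': array([0.07211142, 0.51193869, 1.44934091])}
top cutter [(array([281., 123
[... 400 characters left out ...]
     [  0.        , 409.45155849, 191.01043152],
       [  0.        ,   0.        ,   1.        ]]), 'R': array([[-0.99851845, -0.05210546, -0.01568178],
       [-0.01479672,  0.53733829, -0.84323699],
       [ 0.05236367, -0.84175566, -0.53731319]]), 't': array([0.52777216, 0.02908459, 1.30880639])}
side cutter [(array([192., 288.]), 0.53), (array([210., 261.]), 0.49)]
side case [(array([247., 184.]), 0.6)]
side lid [(array([256., 157.]), 0.56)]
side batten [(array([257., 155.]), 0.95)]
side cutter_small [(array([304., 158.]), 0.48), (array([287., 271.]), 0.44)]
side ring_cutter [(array([250., 257.]), 0.91)]
side tin [(array([194., 188.]), 0.63)]
side well [(array([243., 183.]), 0.87)]
0.9
```

View pics/top0.png

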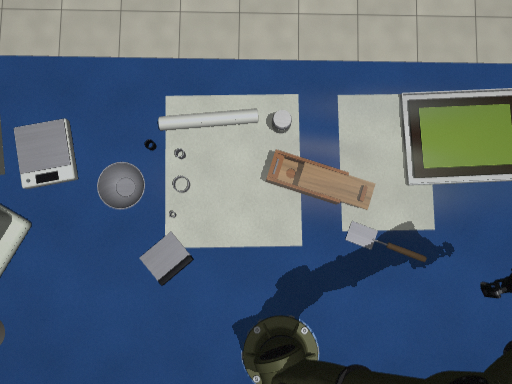

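View pics/side0.png

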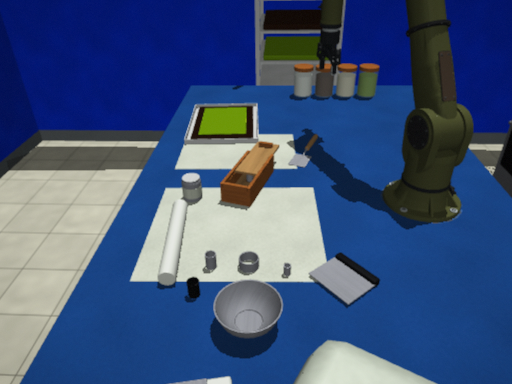

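Candidates for the cutter:
- Black tube: top (151,145), side (193,288). This is the look-alike.
- Steel tube: top (180,154), side (210,261). This is my choice.
- Ring: top (181,184), side (249,262).
- Small tube: top (173,214), side (287,270).

The lid and its batten are at the right end of the case in the top view, and the stop wall is at the left end (275,165).

```bash
cat > h.py <<'E'
import numpy as np, cv2
from station import ctrl, get_state, vision, ticket, models
def cloud(n,d):
    c=vision.camera_info(n); K=c["mtx"];R=c["R"];t=c["t"]
    v,u=np.mgrid[0:384,0:512]
    P=np.stack([(u-K[0,2])/K[0,0]*d,(v-K[1,2])/K[1,1]*d,d],-1)
    W=(P-t)@R
    W[d<=0]=np.nan
    return W
def proj(n,X):
    c=vision.camera_info(n); p=(np.atleast_2d(X)@c["R"].T+c["t"])@c["mtx"].T
    return p[:,:2]/p[:,2:]
E
python3 - <<'E'
from h import *
for n,(a,b,c,d),k in (("top",(135,125,195,225),8),("top",(255,140,385,220),6),("side",(175,235,305,310),6),("side",(210,130,290,210),8)):
    im=cv2.imread(f"pics/{n}0.png")[b:d,a:c]
    cv2.imwrite(f"pics/crop_{n}_{a}.png",cv2.resize(im,None,fx=k,fy=k,interpolation=cv2.INTER_NEAREST)[:600,:800])
for n in("top","side"):
    W=cloud(n,np.load(f"pics/{n}0.npy"))
    for nm,(u,v) in (dict(steel=(180,154),black=(151,145),ring=(181,184),small=(173,214)) if n=="top" else dict(steel=(210,258),black=(193,288),ring=(249,258),small=(287,268))).items():
        A=W[v-10:v+11,u-10:u+11].reshape(-1,3); m=A[:,2]>0.012; B=A[m]
        print(n,nm,m.sum(),"zmax",np.round(np.sort(B[:,2])[-6:],4),"ctr",np.round((B[:,:2].max(0)+B[:,:2].min(0))/2,4),np.round(B[:,:2].max(0)-B[:,:2].min(0),4))
E
```

```text
top steel 54 zmax [0.0445 0.0445 0.0462 0.0467 0.0468 0.05  ] ctr [0.6286 0.3297] [0.0286 0.027 ]
top black 62 zmax [0.0465 0.047  0.0473 0.0487 0.0487 0.0507] ctr [0.6561 0.4268] [0.0284 0.028 ]
top ring 64 zmax [0.0326 0.0336 0.0338 0.0344 0.0347 0.0348] ctr [0.5304 0.3245] [0.049  0.0508]
top small 20 zmax [0.027  0.0278 0.028  0.0287 0.0347 0.035 ] ctr [0.4344 0.3498] [0.0161 0.0176]
side steel 168 zmax [0.0444 0.0446 0.0453 0.0454 0.0455 0.0458] ctr [0.6266 0.3299] [0.0278 0.0302]
side black 197 zmax [0.0447 0.0449 0.0449 0.0452 0.0453 0.0456] ctr [0.6539 0.427 ] [0.028  0.0314]
side ring 209 zmax [0.0309 0.031  0.0311 0.0315 0.0315 0.0319] ctr [0.5282 0.325 ] [0.0498 0.0538]
side small 67 zmax [0.03   0.0304 0.0305 0.0308 0.0309 0.0316] ctr [0.4311 0.35  ] [0.0173 0.0229]
```

```bash
ls pics
```

```text
crop_side_175.png
crop_side_210.png
crop_top_135.png
crop_top_255.png
side0.npy
side0.png
top0.npy
top0.png
```

View pics/crop_side_175.png

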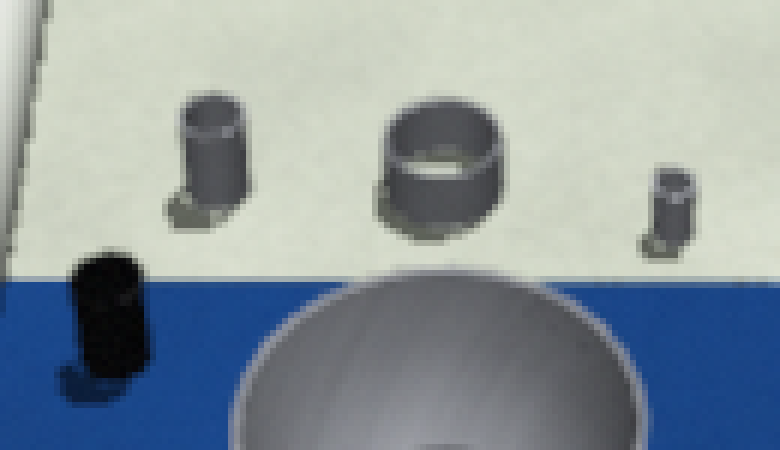

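View pics/crop_top_255.png

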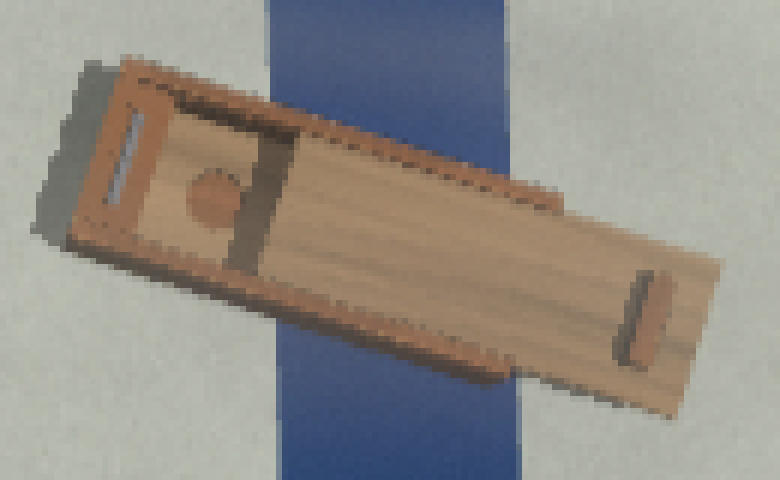

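View pics/crop_side_210.png

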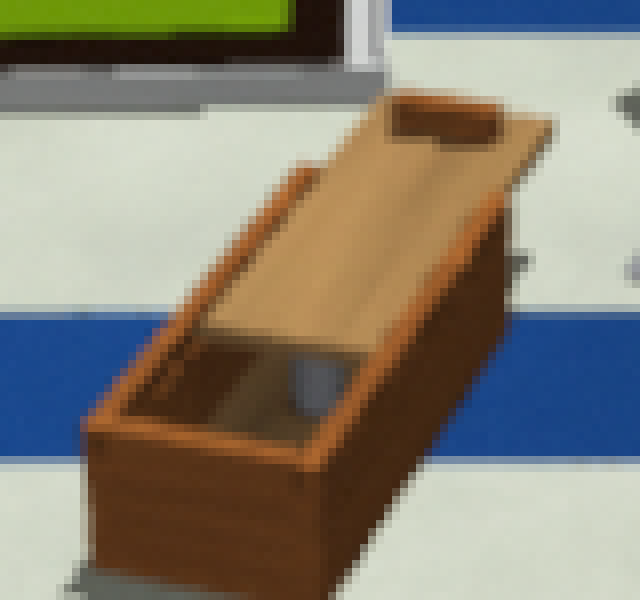

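The side crop shows the steel tube at (210,261), taller than the ring and the small tube. The black one at (193,288) is the look-alike. In the top crop the empty well is at about (291,173) and the ridge block is beside the stop wall. Next I'll fit the poses by matching silhouettes in both cameras.

```bash
cat > fit.py <<'E'
from h import *
from scipy.optimize import minimize
S=4
def boxpts(x0,x1,y0,y1,z0,z1): return np.array([[x,y,z] for x in(x0,x1) for y in(y0,y1) for z in(z0,z1)])/1000.
def pose(P,x,y,a):
    c,s=np.cos(a),np.sin(a); Q=P.copy(); Q[:,0]=x+c*P[:,0]-s*P[:,1]; Q[:,1]=y+s*P[:,0]+c*P[:,1]; return Q
def render(n,parts,roi):
    a,b,c,d=roi; M=np.zeros(((d-b)*S,(c-a)*S),np.uint8)
    for P in parts:
        uv=(proj(n,P)-[a,b]+0.5)*S-0.5
        h=cv2.convexHull(np.round(uv*16).astype(np.int32).reshape(-1,1,2))
        cv2.fillConvexPoly(M,h,255,cv2.LINE_AA,4)
    return cv2.resize(M,None,fx=1/S,fy=1/S,interpolation=cv2.INTER_AREA)/255.
def case_parts(x,y,a,lo): # lo = lid origin x (m) in case frame
    L=lo*1000
    ps=[boxpts(-120,120,-50,50,20,55),boxpts(-120,120,40,50,20,69),boxpts(-120,120,-50,-40,20,69),boxpts(110,120,-50,50,20,69),
        boxpts(L-115,L+115,-43,43,55,63),boxpts(L-92,L-78,-25,25,63,80)]
    return [pose(p,x,y,a) for p in ps]
th=np.linspace(0,2*np.pi,40,endpoint=False)
def cyl(x,y,r,z0,z1): return [np.array([[x+r*np.cos(t),y+r*np.sin(t),z] for z in(z0,z1) for t in th])]
def masks(frames,rois,zt,fill=False):
    out={}
    for n,roi in rois.items():
        W=cloud(n,frames[n]); m=(W[...,2]>zt).astype(np.uint8)
        a,b,c,d=roi; m=m[b:d,a:c]
        k,lab,st,_=cv2.connectedComponentsWithStats(m); i=1+np.argmax(st[1:,4]); m=(lab==i).astype(np.uint8)
        if fill:
            cs,_=cv2.findContours(m,cv2.RETR_EXTERNAL,cv2.CHAIN_APPROX_NONE); m=cv2.drawContours(np.zeros_like(m),cs,-1,1,-1)
        out[n]=m.astype(float)
    return out
def fit(f,p0,scale,mk,rois,cams):
    cost=lambda q:sum(((render(n,f(*(np.array(q)*scale)),rois[n])-mk[n])**2).sum() for n in cams)
    q0=np.array(p0)/scale; best=None
    sim=np.vstack([q0]+[q0+e for e in np.eye(len(q0))])
    r=minimize(cost,q0,method="Nelder-Mead",options=dict(initial_simplex=sim,maxiter=400,xatol=1e-2,fatol=1e-2))
    r=minimize(cost,r.x,method="Nelder-Mead",options=dict(initial_simplex=np.vstack([r.x]+[r.x+e*.4 for e in np.eye(len(q0))]),maxiter=400,xatol=1e-2,fatol=1e-2))
    return r.x*scale,r.fun,[cost(q0)]
E
python3 - <<'E'
from fit import *
fr={n:np.load(f"pics/{n}0.npy") for n in("top","side")}
W=cloud("top",fr["top"]); print(W[172,292],W[183,340],W[186,365])
print("noise table z", np.nanmean(W[200:230,200:260,2]),np.nanstd(W[200:230,200:260,2]))
Ws=cloud("side",fr["side"]); print("side table",np.nanmean(Ws[215:240,200:280,2]),np.nanstd(Ws[215:240,200:280,2]))
w=W[172,291]
rois=dict(top=(255,140,385,220),side=(205,130,295,215))
mk=masks(fr,rois,0.02)
for n in mk:
  cv2.imwrite(f"pics/mk_{n}.png",cv2.resize((mk[n]*255).astype(np.uint8),None,fx=4,fy=4))
ang=np.arctan2(*(W[172,292]-W[186,365])[[1,0]]); print("ang",ang)
p0=[w[0]-0.05*np.cos(ang),w[1]-.05*np.sin(ang),ang,-0.10]
for cams in(["top"],["side"],["top","side"]):
    r=fit(case_parts,p0,np.array([.004,.004,.03,.006]),mk,rois,cams); print(cams,np.round(r[0],4),r[1:])
rois2=dict(top=(168,142,192,168),side=(198,245,225,275))
mk2=masks(fr,rois2,0.012,True)
for cams in(["top"],["side"],["top","side"]):
    r=fit(lambda x,y:cyl(x,y,.0142,.012,.044),[.627,.329],np.array([.003,.003]),mk2,rois2,cams); print(cams,np.round(r[0],4),r[1:])
E
```

```text
[ 0.57514637 -0.03171285  0.00783048] [ 0.53497805 -0.17719679  0.06290404] [ 0.52494885 -0.25142148  0.07841384]
noise table z -0.0008388433073500416 0.003282840688352713
side table 0.00015003309333674352 0.0014463906107568835
ang 1.3461785927324583
['top'] [ 0.5569 -0.0748  1.2726 -0.0927] (np.float64(522.0944098423683), [np.float64(1185.4907958477509)])Traceback (most recent call last):
  File "<stdin>", line 14, in <module>
  File "fit.py", line 36, in fit
    r=minimize(cost,r.x,method="Nelder-Mead",options=dict(initial_simplex=np.vstack([r.x]+[r.x+e*.4 for e in np.eye(len(q0))]),maxiter=400,xatol=1e-2,fatol=1e-2))
    res = _minimize_neldermead(fun, x0, args, callback, bounds=bounds,
                               **options)
    fsim[j] = func(sim[j])
              ~~~~^^^^^^^^
    fx = function(np.copy(x), *(wrapper_args + args))
  File "fit.py", line 32, in <lambda>
    cost=lambda q:sum(((render(n,f(*(np.array(q)*scale)),rois[n])-mk[n])**2).sum() for n in cams)
                  ~~~^^^^^^^^^^^^^^^^^^^^^^^^^^^^^^^^^^^^^^^^^^^^^^^^^^^^^^^^^^^^^^^^^^^^^^^^^^^^
  File "fit.py", line 32, in <genexpr>
    cost=lambda q:sum(((render(n,f(*(np.array(q)*scale)),rois[n])-mk[n])**2).sum() for n in cams)
                        ~~~~~~^^^^^^^^^^^^^^^^^^^^^^^^^^^^^^^^^^^
  File "fit.py", line 10, in render
    uv=(proj(n,P)-[a,b]+0.5)*S-0.5
        ~~~~^^^^^
  File "h.py", line 11, in proj
    c=vision.camera_info(n); p=(np.atleast_2d(X)@c["R"].T+c["t"])@c["mtx"].T
ValueError: time passes only in moves, steps and waits
```

```bash
cat > h.py <<'E'
import numpy as np, cv2
from station import ctrl, get_state, vision, ticket, models
CI={n:vision.camera_info(n) for n in("top","side")}
def cloud(n,d):
    c=CI[n]; K=c["mtx"];R=c["R"];t=c["t"]
    v,u=np.mgrid[0:384,0:512]
    P=np.stack([(u-K[0,2])/K[0,0]*d,(v-K[1,2])/K[1,1]*d,d],-1)
    W=(P-t)@R
    W[d<=0]=np.nan
    return W
def proj(n,X):
    c=CI[n]; p=(np.atleast_2d(X)@c["R"].T+c["t"])@c["mtx"].T
    return p[:,:2]/p[:,2:]
E
cat > runfit.py <<'E'
from fit import *
fr={n:np.load(f"pics/{n}0.npy") for n in("top","side")}
rois=dict(top=(255,140,385,220),side=(205,130,295,215))
mk=masks(fr,rois,0.02,True)
p0=[.557,-.075,1.273,-.1]
vis=[]
for cams in(["top"],["side"],["top","side"]):
    r=fit(case_parts,p0,np.array([.004,.004,.03,.006]),mk,rois,cams); print(cams,np.round(r[0],4),r[1:])
for n in mk:
    m=render(n,case_parts(*r[0]),rois[n]); v=np.dstack([mk[n]*255,m*255,m*0]).astype(np.uint8)
    cv2.imwrite(f"pics/ov_{n}.png",cv2.resize(v,None,fx=5,fy=5,interpolation=cv2.INTER_NEAREST))
rois2=dict(top=(168,142,192,168),side=(198,245,225,275))
mk2=masks(fr,rois2,0.012,True)
for cams in(["top"],["side"],["top","side"]):
    r=fit(lambda x,y:cyl(x,y,.0142,.012,.044),[.627,.329],np.array([.003,.003]),mk2,rois2,cams); print(cams,np.round(r[0],4),r[1:])
E
python3 runfit.py
```

```text
['top'] [ 0.5568 -0.075   1.273  -0.0928] (np.float64(39.674632833525564), [np.float64(98.54609765474817)])
['side'] [ 0.5557 -0.0757  1.2778 -0.0898] (np.float64(35.7600461361015), [np.float64(65.4560553633218)])
['top', 'side'] [ 0.5565 -0.0751  1.2743 -0.0922] (np.float64(82.8882429834679), [np.float64(164.00215301806998)])
['top'] [0.6291 0.3306] (np.float64(3.619684736639754), [np.float64(11.328565936178393)])
['side'] [0.6268 0.3295] (np.float64(7.484552095347943), [np.float64(7.737608612072281)])
['top', 'side'] [0.6272 0.3297] (np.float64(17.126120722798923), [np.float64(19.06617454825067)])
```

The two cameras agree within 1–2 mm. I'll grip the cutter twice, 90° apart, so it's centred in the hand and the offset between cameras and robot is measured.

```bash
cat >> h.py <<'E'
from scipy.spatial.transform import Rotation as Ro
def quat(yaw): # tool y axis (jaws) along world angle yaw, z down
    y=np.array([np.cos(yaw),np.sin(yaw),0]);z=np.array([0,0,-1.]);x=np.cross(y,z)
    q=Ro.from_matrix(np.column_stack([x,y,z])).as_quat(); return np.array([q[3],q[0],q[1],q[2]])
def st(msg=""):
    s=get_state(); print(msg,"t",round(s["time"],2),"tcp",np.round(s["tcp_pos"],4),"F",np.round(s["contact_force"],2),"w",round(s["width"],4)); return s
A0=1.2743
E
python3 - <<'E'
from h import *
from h import A0
C=np.array([.6275,.3298])
for yw in (A0+np.pi/2,A0-np.pi/2,A0,A0+np.pi):
    print(round(yw,3),ctrl.ik([*C,.12],quat(yw)),ctrl.ik([.571,-.027,.12],quat(yw)))
E
```

```text
2.845 [ 0.01590859  0.96210514 -1.22653697  1.35948862  0.89657624  1.41942116
  1.66376627] [ 0.68706354  0.77928436 -1.22581565  1.76018262  0.79103131  1.19464774
  2.0733973 ]
-0.296 [-0.08001878  0.83887816 -0.91281784  1.36090242  0.66642549  1.26014671
 -1.32540266] [ 0.42008742  0.57001518 -0.65588714  1.76328442  0.41621163  0.95104922
 -0.70260211]
1.274 [-0.04097079  0.87787673 -1.02407222  1.3603147   0.74804646  1.31014853
  0.1890104 ] [ 0.5761774   0.65516997 -0.94897721  1.76139869  0.60817928  1.04867629
  0.68039787]
4.416 [-0.26349636  0.73753401 -0.49360907  1.36381156  0.36017567  1.12912886
 -2.66936356] [ 0.15473345  0.5112631  -0.22955109  1.76677865  0.1449543   0.87999686
 -2.00633987]
```

```bash
python3 - <<'E'
from h import *
from h import A0
C=[.6275,.3298]
ctrl.movep([*C,.13],quat(A0)); st("above")
ctrl.movel([*C,.028],max_speed=.12); st("down")
im,d=vision.grab_frame("side"); cv2.imwrite("pics/s1.png",im)
im=im[200:310,150:310]; cv2.imwrite("pics/s1c.png",cv2.resize(im,None,fx=5,fy=5,interpolation=cv2.INTER_CUBIC))
E
```

```text
above t 4.29 tcp [0.6281 0.3288 0.13  ] F [ 0.06  0.86 -0.21] w 0.0856
down t 5.29 tcp [0.6278 0.3304 0.0289] F [-0.82  0.23  0.31] w 0.0854
```

View pics/s1c.png

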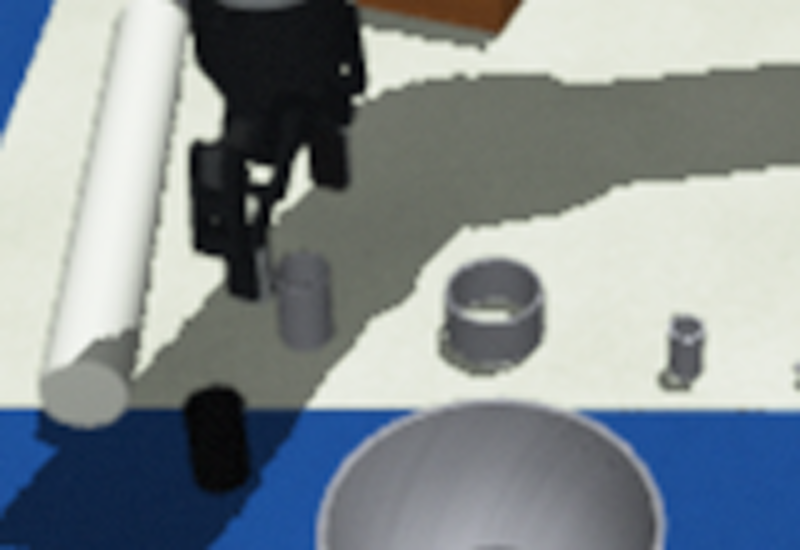

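```bash
python3 - <<'E'
from h import *
s=get_state(); q=s["eef_rot"]; R=Ro.from_quat([q[1],q[2],q[3],q[0]]).as_matrix(); print(np.round(R,3))
p=s["tcp_pos"]; crop=lambda X:np.round((proj("side",X)-[150,200])*5,0)
for k in(-.045,.045): print(crop(p+R[:,1]*k+[0,0,.013]))
print("cutter top/bot",crop(np.array([.6275,.3298,.044])),crop(np.array([.6275,.3298,0])))
E
```

```text
[[-0.956  0.292  0.001]
 [ 0.292  0.956  0.001]
 [-0.001  0.001 -1.   ]]
[[331. 219.]]
[[255. 331.]]
cutter top/bot [[295. 270.]] [[302. 334.]]
```

```bash
python3 - <<'E'
from h import *
ctrl.close_gripper(20); st("closed")
im,d=vision.grab_frame("side"); 
im=im[200:310,150:310]; cv2.imwrite("pics/s2c.png",cv2.resize(im,None,fx=5,fy=5,interpolation=cv2.INTER_CUBIC))
E
```

```text
closed t 6.11 tcp [0.6275 0.3298 0.028 ] F [ 0.05 -0.39  0.8 ] w 0.0006
```

View pics/s2c.png

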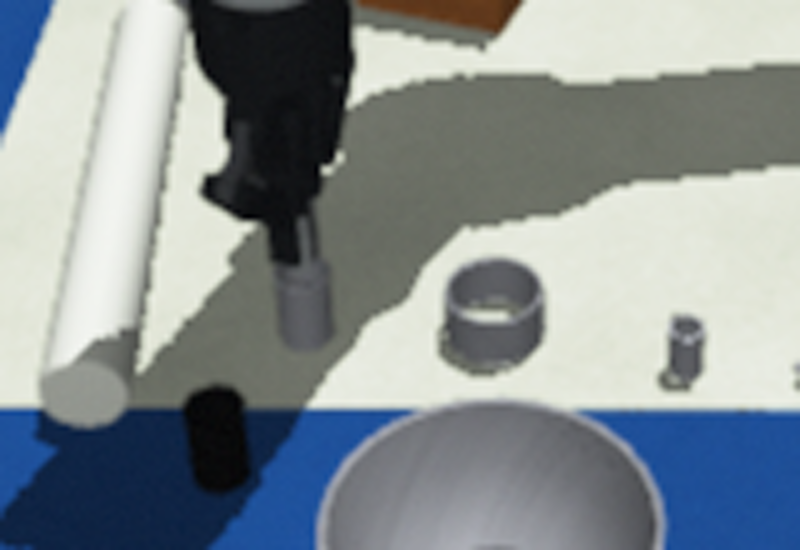

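```bash
python3 - <<'E'
from h import *
p=get_state()["tcp_pos"]
im,d=vision.grab_frame("side"); W=cloud("side",d)
dark=(im.max(2)<60)
m=dark&(np.hypot(W[...,0]-p[0],W[...,1]-p[1])<.03)&(W[...,2]>.005)
A=W[m]; print(m.sum(),np.round(A[np.argsort(A[:,2])[:12]],4))
m=(np.hypot(W[...,0]-p[0],W[...,1]-p[1])<.022)&(W[...,2]>.03)&(W[...,2]<.06)
vv,uu=np.nonzero(m)
for i in np.argsort(W[m][:,2])[::4]: print(uu[i],vv[i],im[vv[i],uu[i]],np.round(W[vv[i],uu[i]],3))
E
```

```text
489 [[0.6246 0.3414 0.0606]
 [0.6181 0.3341 0.061 ]
 [0.6323 0.3396 0.0621]
 [0.6246 0.3404 0.063 ]
 [0.6339 0.345  0.0634]
 [0.6314 0.3451 0.0637]
 [0.6288 0.3451 0.0637]
 [0.6369 0.3417 0.0638]
 [0.6185 0.3298 0.0639]
 [0.6179 0.3341 0.0643]
 [0.6342 0.3425 0.0646]
 [0.6261 0.3464 0.0649]]
211 261 [97 93 91] [0.622 0.341 0.03 ]
210 255 [99 95 93] [0.628 0.318 0.03 ]
205 260 [88 91 88] [0.638 0.338 0.031]
211 254 [98 95 93] [0.625 0.316 0.031]
213 260 [90 87 85] [0.617 0.339 0.032]
208 261 [94 91 88] [0.629 0.344 0.033]
205 259 [86 89 86] [0.637 0.338 0.034]
215 256 [82 83 80] [0.613 0.327 0.035]
214 254 [84 81 78] [0.617 0.32  0.036]
209 260 [96 92 91] [0.626 0.344 0.037]
206 254 [72 69 68] [0.637 0.323 0.037]
208 259 [94 90 89] [0.629 0.343 0.038]
214 257 [86 82 81] [0.614 0.336 0.04 ]
211 258 [101  97  95] [0.621 0.341 0.041]
210 258 [101  98  96] [0.623 0.342 0.042]
207 258 [95 89 89] [0.631 0.343 0.042]
214 256 [89 84 82] [0.614 0.336 0.043]
213 251 [72 71 69] [0.619 0.318 0.044]
214 252 [86 83 81] [0.616 0.323 0.045]
209 254 [99 96 94] [0.626 0.339 0.052]
212 251 [67 66 63] [0.619 0.332 0.056]
210 253 [94 92 88] [0.622 0.342 0.058]
208 253 [68 67 64] [0.627 0.343 0.059]
```

The width reads 0.6 mm, so the fingers shut above the rim and missed the cutter. The picture agrees, with the finger ends at (285,265) over the cutter's top. I'll raise the tool and measure where the tips really are.

```bash
python3 - <<'E'
from h import *
C=[.6275,.3298]
ctrl.movel([*C,.08],max_speed=.15); st()
im,d=vision.grab_frame("side"); W=cloud("side",d); p=get_state()["tcp_pos"]
m=(np.hypot(W[...,0]-p[0],W[...,1]-p[1])<.03)&(W[...,2]>.005)
z=np.sort(W[m][:,2]); print(np.histogram(z,bins=np.arange(0,.16,.005)))
im=im[200:310,150:310]; cv2.imwrite("pics/s3c.png",cv2.resize(im,None,fx=5,fy=5,interpolation=cv2.INTER_CUBIC))
print((proj("side",p)-[150,200])*5)
E
```

```text
t 6.71 tcp [0.6276 0.3296 0.08  ] F [ 0.15  0.41 -1.38] w -0.0002
(array([ 0, 10, 19, 16, 22, 25, 28, 30, 34,  3,  0,  0,  0,  0,  0,  0,  0,
        0,  0,  0,  3, 10, 11, 18, 20, 19, 13, 11,  5, 16, 25]), array([0.   , 0.005, 0.01 , 0.015, 0.02 , 0.025, 0.03 , 0.035, 0.04 ,
       0.045, 0.05 , 0.055, 0.06 , 0.065, 0.07 , 0.075, 0.08 , 0.085,
       0.09 , 0.095, 0.1  , 0.105, 0.11 , 0.115, 0.12 , 0.125, 0.13 ,
       0.135, 0.14 , 0.145, 0.15 , 0.155]))
[[290.39674009 215.35676668]]
```

View pics/s3c.png

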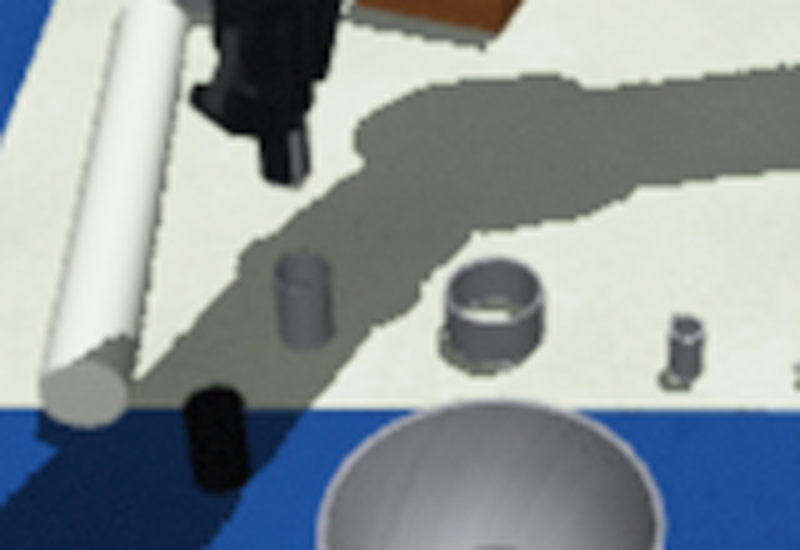

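The shut tips end about 20 mm behind the stated TCP: tip z ≈ 0.102 with the TCP at 0.080. The xy agrees. I'll use that offset from here on.

```bash
python3 - <<'E'
from h import *
from h import A0
C=[.6275,.3298]
ctrl.ungrasp()
ctrl.movel([*C,.005],max_speed=.12); st("down")
ctrl.close_gripper(20); st("closed")
im,d=vision.grab_frame("side")
im=im[200:310,150:310]; cv2.imwrite("pics/s4c.png",cv2.resize(im,None,fx=5,fy=5,interpolation=cv2.INTER_CUBIC))
E
```

```text
down t 8.32 tcp [0.6277 0.3303 0.0056] F [1.04 0.4  0.26] w 0.0855
closed t 8.88 tcp [0.6277 0.33   0.0054] F [0.03 0.36 1.72] w 0.0274
```

View pics/s4c.png

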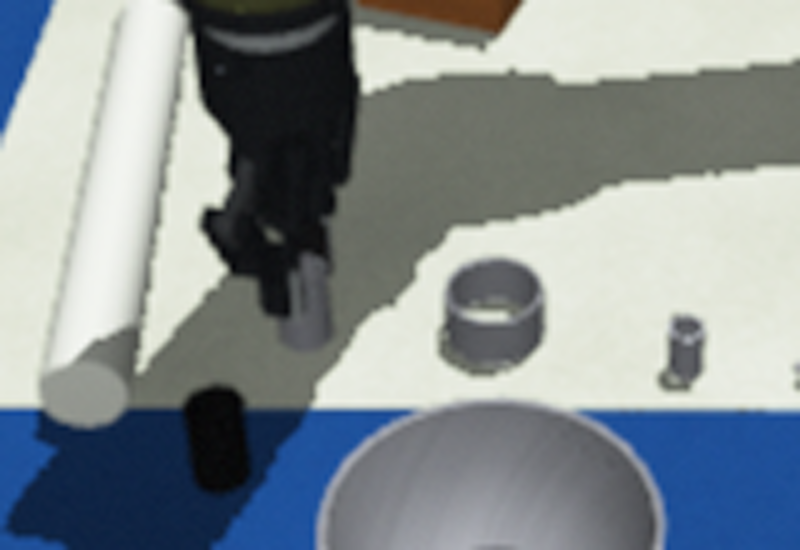

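```bash
python3 - <<'E'
from h import *
from h import A0
C=[.6277,.3300]
ctrl.ungrasp()
ctrl.movep([*C,.005],quat(A0-np.pi/2)); st("rot")
ctrl.close_gripper(20); st("closed")
im,d=vision.grab_frame("side")
im=im[200:310,150:310]; cv2.imwrite("pics/s5c.png",cv2.resize(im,None,fx=5,fy=5,interpolation=cv2.INTER_CUBIC))
ctrl.close_gripper(30)
ctrl.movel([*C,.10],max_speed=.15); st("lift")
im,d=vision.grab_frame("side"); np.save("pics/s6.npy",d); cv2.imwrite("pics/s6.png",im)
im=im[170:290,150:310]; cv2.imwrite("pics/s6c.png",cv2.resize(im,None,fx=5,fy=5,interpolation=cv2.INTER_CUBIC))
E
```

```text
rot t 10.78 tcp [0.6276 0.33   0.0049] F [ 0.26 -0.73 -0.15] w 0.0856
closed t 11.33 tcp [0.6278 0.33   0.0051] F [ 0.6  -0.27 -0.03] w 0.0274
lift t 12.38 tcp [0.6273 0.3294 0.099 ] F [-0.78 -1.11 -0.52] w 0.027
```

View pics/s5c.png

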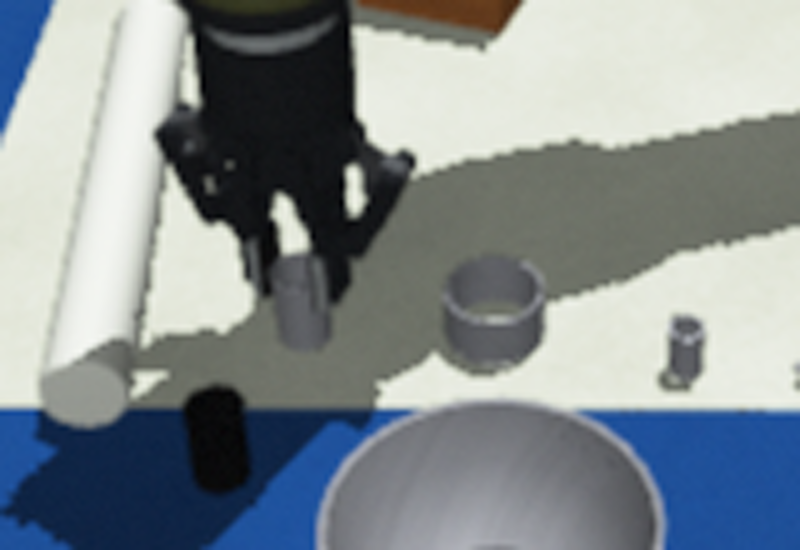

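View pics/s6c.png

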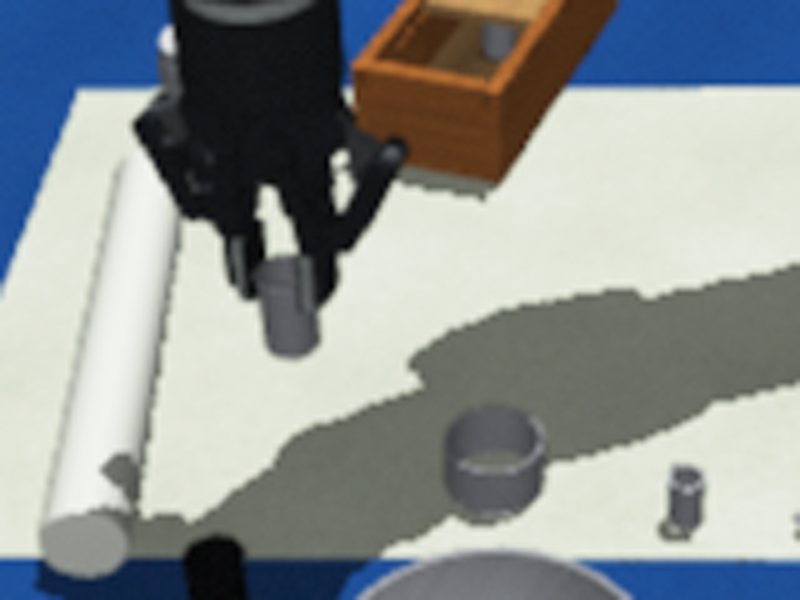

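```bash
python3 - <<'E'
from h import *
from h import A0
d=np.load("pics/s6.npy"); W=cloud("side",d); im=cv2.imread("pics/s6.png")
p=np.array([.6277,.3298,.0995]); j=np.array([np.cos(A0-np.pi/2),np.sin(A0-np.pi/2)]); k=np.array([np.cos(A0),np.sin(A0)])
D=W-p; m=(np.hypot(D[...,0],D[...,1])<.11)&(W[...,2]>.085)&(W[...,2]<.25)
y=D[m][:,:2]@j; x=D[m][:,:2]@k; z=D[m][:,2]
for a in np.arange(-.015,.13,.005):
    s=(z>=a)&(z<a+.005)
    if s.any(): print("z-tcp %.3f n%3d jaw %.3f %.3f  perp %.3f %.3f"%(a,s.sum(),y[s].min(),y[s].max(),x[s].min(),x[s].max()))
# cutter pose fit: points
s=(np.abs(y)<.016)&(z<.035)&(z>-.012); print(s.sum(), "cut x/y",x[s].min(),x[s].max(),y[s].min(),y[s].max())
E
```

```text
z-tcp -0.010 n  2 jaw -0.008 0.005  perp 0.008 0.010
z-tcp -0.005 n 13 jaw -0.014 0.006  perp -0.002 0.015
z-tcp 0.000 n 20 jaw -0.014 0.010  perp -0.004 0.014
z-tcp 0.005 n 19 jaw -0.016 0.009  perp 0.000 0.013
z-tcp 0.010 n 16 jaw -0.015 0.008  perp 0.002 0.014
z-tcp 0.015 n 16 jaw -0.012 0.011  perp -0.013 0.015
z-tcp 0.020 n 33 jaw -0.020 0.016  perp -0.013 0.014
z-tcp 0.025 n 30 jaw -0.020 0.019  perp -0.014 0.013
z-tcp 0.030 n 48 jaw -0.026 0.026  perp -0.014 0.015
z-tcp 0.035 n 52 jaw -0.027 0.025  perp -0.016 0.014
z-tcp 0.040 n 29 jaw -0.027 0.028  perp -0.009 0.014
z-tcp 0.045 n 27 jaw -0.027 0.028  perp -0.009 0.013
z-tcp 0.050 n 29 jaw -0.027 0.027  perp -0.011 0.014
z-tcp 0.055 n 24 jaw -0.027 0.027  perp -0.005 0.014
z-tcp 0.060 n 21 jaw -0.029 0.026  perp -0.007 0.015
z-tcp 0.065 n 37 jaw -0.041 0.041  perp -0.008 0.016
z-tcp 0.070 n 61 jaw -0.046 0.046  perp -0.010 0.017
z-tcp 0.075 n 79 jaw -0.048 0.052  perp -0.011 0.018
z-tcp 0.080 n 46 jaw -0.049 0.050  perp -0.009 0.015
z-tcp 0.085 n 60 jaw -0.052 0.052  perp -0.016 0.020
z-tcp 0.090 n 71 jaw -0.055 0.055  perp -0.013 0.021
z-tcp 0.095 n 65 jaw -0.057 0.055  perp -0.011 0.020
z-tcp 0.100 n 64 jaw -0.058 0.058  perp -0.008 0.019
z-tcp 0.105 n 63 jaw -0.061 0.061  perp -0.009 0.020
z-tcp 0.110 n 86 jaw -0.064 0.065  perp -0.009 0.021
z-tcp 0.115 n 88 jaw -0.065 0.065  perp -0.010 0.022
z-tcp 0.120 n134 jaw -0.063 0.064  perp -0.010 0.025
z-tcp 0.125 n 96 jaw -0.056 0.052  perp -0.004 0.022
z-tcp 0.130 n 66 jaw -0.042 0.040  perp -0.006 0.021
171 cut x/y -0.014248949460961271 0.015299397172759577 -0.015994148330882203 0.015618257776948908
```

The cutter is held symmetrically, and the TCP position agrees with the camera fit to about 0.5 mm. Moving it over the well.

```bash
cat >> h.py <<'E'
CASE=np.array([.5570,-.0748]); 
def c2w(x,y): # case mm -> world xy
    c,s=np.cos(A0),np.sin(A0); return CASE+np.array([c*x-s*y,s*x+c*y])/1000.
E
python3 - <<'E'
from h import *
w=c2w(50,0); print(w)
ctrl.movep([*w,.13],quat(A0-np.pi/2)); st("over")
ctrl.movel([*w,.075],max_speed=.12); 
ctrl.pause(.1); s=st("low")
im,d=vision.grab_frame("side"); np.save("pics/s7.npy",d); cv2.imwrite("pics/s7.png",im)
im=im[100:220,180:340]; cv2.imwrite("pics/s7c.png",cv2.resize(im,None,fx=5,fy=5,interpolation=cv2.INTER_CUBIC))
im,d=vision.grab_frame("top"); np.save("pics/t7.npy",d); cv2.imwrite("pics/t7.png",im)
im=im[130:230,245:395]; cv2.imwrite("pics/t7c.png",cv2.resize(im,None,fx=5,fy=5,interpolation=cv2.INTER_CUBIC))
E
```

```text
[ 0.57160856 -0.0269817 ]
over t 13.79 tcp [ 0.5721 -0.0253  0.1301] F [ 0.05 -0.13 -0.46] w 0.0269
low t 14.5 tcp [ 0.5723 -0.0265  0.0758] F [-0.3   0.37 -0.17] w 0.0268
```

View pics/s7c.png

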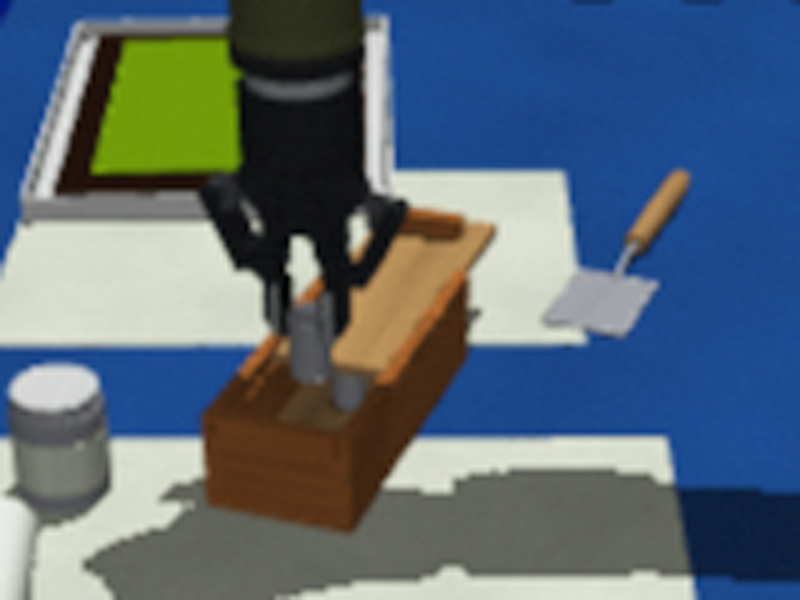

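View pics/t7c.png

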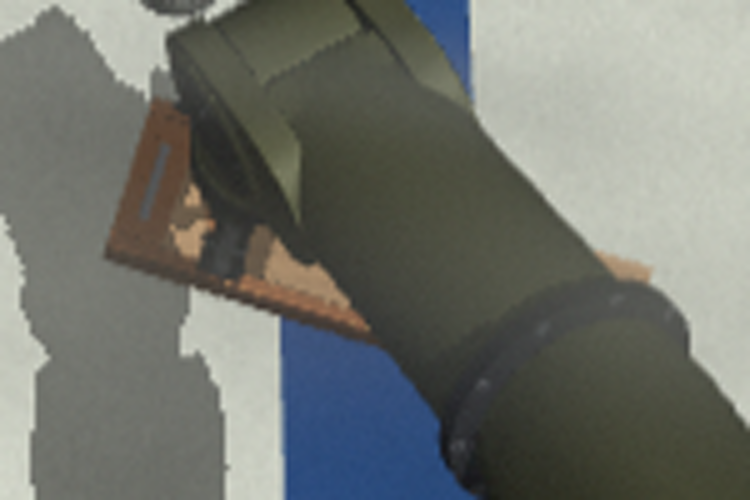

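```bash
python3 - <<'E'
from h import *
d=np.load("pics/s7.npy"); W=cloud("side",d)
c,s=np.cos(A0),np.sin(A0)
def w2c(X): D=X[...,:2]-CASE; return np.stack([c*D[...,0]+s*D[...,1],-s*D[...,0]+c*D[...,1],X[...,2]],-1)*1000
Q=w2c(W)
for v in range(172,186,2): print(v,[tuple(np.round(Q[v,u]).astype(int)) for u in (244,247,249,251,254)])
print("cutter")
for v in range(160,180,3): print(v,[tuple(np.round(Q[v,u]).astype(int)) for u in range(236,248,3)])
st()
E
```

```text
172 [(np.int64(58), np.int64(11), np.int64(86)), (np.int64(19), np.int64(6), np.int64(64)), (np.int64(16), np.int64(12), np.int64(64)), (np.int64(15), np.int64(19), np.int64(64)), (np.int64(9), np.int64(27), np.int64(62))]
174 [(np.int64(59), np.int64(11), np.int64(79)), (np.int64(22), np.int64(7), np.int64(58)), (np.int64(20), np.int64(13), np.int64(58)), (np.int64(20), np.int64(20), np.int64(59)), (np.int64(19), np.int64(30), np.int64(61))]
176 [(np.int64(58), np.int64(11), np.int64(71)), (np.int64(3), np.int64(-1), np.int64(39)), (np.int64(0), np.int64(5), np.int64(38)), (np.int64(-6), np.int64(10), np.int64(36)), (np.int64(-48), np.int64(5), np.int64(11))]
178 [(np.int64(-9223372036854775808), np.int64(-9223372036854775808), np.int64(-9223372036854775808)), (np.int64(-1), np.int64(-2), np.int64(28)), (np.int64(-1), np.int64(5), np.int64(30)), (np.int64(-3), np.int64(11), np.int64(30)), (np.int64(54), np.int64(43), np.int64(68))]
180 [(np.int64(-9223372036854775808), np.int64(-9223372036854775808), np.int64(-9223372036854775808)), (np.int64(0), np.int64(-2), np.int64(21)), (np.int
[... 1294 characters left out ...]
64(19), np.int64(103))]
172 [(np.int64(18), np.int64(-34), np.int64(56)), (np.int64(66), np.int64(-3), np.int64(88)), (np.int64(61), np.int64(6), np.int64(87)), (np.int64(52), np.int64(12), np.int64(83))]
175 [(np.int64(12), np.int64(-37), np.int64(41)), (np.int64(67), np.int64(-3), np.int64(77)), (np.int64(67), np.int64(8), np.int64(79)), (np.int64(54), np.int64(13), np.int64(73))]
178 [(np.int64(7), np.int64(-39), np.int64(26)), (np.int64(-16), np.int64(-38), np.int64(13)), (np.int64(-17), np.int64(-28), np.int64(14)), (np.int64(-25), np.int64(-19), np.int64(12))]
 t 14.6 tcp [ 0.5722 -0.0268  0.0758] F [-0.41  0.87 -0.56] w 0.027<stdin>:6: RuntimeWarning: invalid value encountered in cast
```

```bash
python3 - <<'E'
from h import *
w=c2w(50,0)
ctrl.movel([*w,.024],max_speed=.08); ctrl.pause(.15)
F0=np.mean([get_state()["contact_force"] for _ in range(3)],0); st("pre")
for z in np.arange(.022,.0125,-.0015):
    ctrl.movel([*w,z],max_speed=.03); s=st("z%.4f"%z)
    if s["contact_force"][2]-F0[2]>4 or s["tcp_pos"][2]-z>.002: print("contact"); break
E
```

```text
pre t 15.53 tcp [ 0.572  -0.0269  0.0245] F [-0.24 -0.31 -1.15] w 0.0271
z0.0220 t 15.78 tcp [ 0.5716 -0.0271  0.0221] F [-1.38  1.5  -0.32] w 0.0271
z0.0205 t 16.03 tcp [ 0.5715 -0.027   0.0204] F [ 0.22 -0.33 -0.12] w 0.027
z0.0190 t 16.28 tcp [ 0.5716 -0.027   0.0189] F [-0.4  -0.54 -0.6 ] w 0.0272
z0.0175 t 16.53 tcp [ 0.5716 -0.027   0.0174] F [-0.45 -0.32 -0.9 ] w 0.0268
z0.0160 t 16.78 tcp [ 0.5715 -0.027   0.0159] F [-0.62  0.01 -0.02] w 0.0268
z0.0145 t 17.03 tcp [ 0.5716 -0.027   0.0144] F [-0.22 -0.61 -0.74] w 0.0272
z0.0130 t 17.28 tcp [ 0.5717 -0.0269  0.013 ] F [ 0.42 -0.38  0.2 ] w 0.0268
```

It went to floor height without contact, so it's in the well. Releasing and backing out straight up.

```bash
python3 - <<'E'
from h import *
w=c2w(50,0)
ctrl.close_gripper(20)
ctrl.ungrasp(); s=st("open")
p=s["tcp_pos"]
ctrl.movel([*w,.03],max_speed=.06); st("up1")
ctrl.movel([*w,.13],max_speed=.15); st("up2")
im,d=vision.grab_frame("side"); np.save("pics/s8.npy",d); cv2.imwrite("pics/s8.png",im)
im=im[100:220,180:340]; cv2.imwrite("pics/s8c.png",cv2.resize(im,None,fx=5,fy=5,interpolation=cv2.INTER_CUBIC))
E
```

```text
open t 17.84 tcp [ 0.5695 -0.0265  0.0124] F [-5.97  2.54 -0.31] w 0.0529
up1 t 18.27 tcp [ 0.5692 -0.0277  0.0291] F [ -6.29   0.33 -14.1 ] w 0.0537
up2 t 19.09 tcp [ 0.572  -0.0272  0.1302] F [-0.47 -0.21 -0.01] w 0.0854
```

View pics/s8c.png

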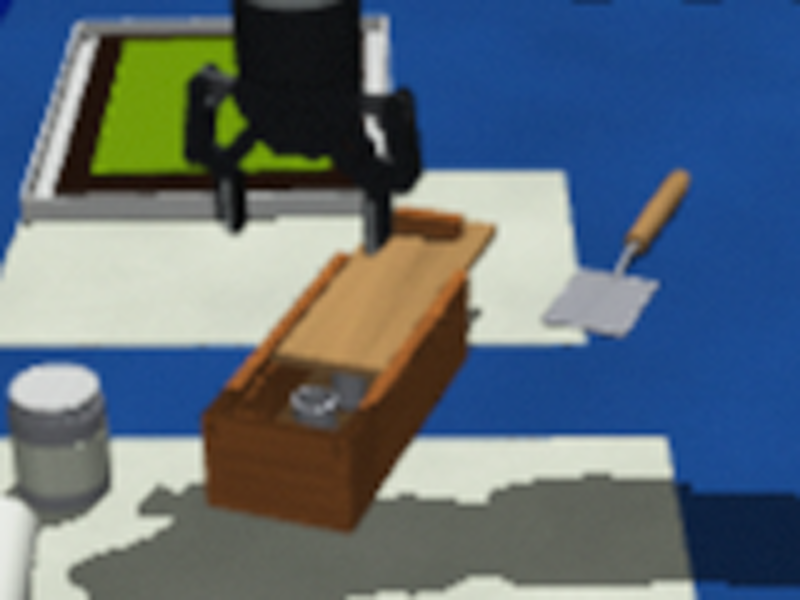

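```bash
python3 - <<'E'
from h import *
w=c2w(-212,0); print(w)
ctrl.close_gripper(40)
ctrl.movep([*w,.12],quat(A0-np.pi/2)); st("over")
for n in("top","side"):
    im,d=vision.grab_frame(n); np.save(f"pics/{n}9.npy",d); cv2.imwrite(f"pics/{n}9.png",im)
im=cv2.imread("pics/top9.png")[135:225,250:400]; cv2.imwrite("pics/t9c.png",cv2.resize(im,None,fx=5,fy=5,interpolation=cv2.INTER_CUBIC))
im=cv2.imread("pics/side9.png")[110:215,200:320]; cv2.imwrite("pics/s9c.png",cv2.resize(im,None,fx=5.5,fy=5.5,interpolation=cv2.INTER_CUBIC))
E
```

```text
[ 0.4950597 -0.2775496]
over t 20.93 tcp [ 0.4961 -0.2758  0.1204] F [0.71 1.39 0.78] w -0.0004
```

View pics/t9c.png

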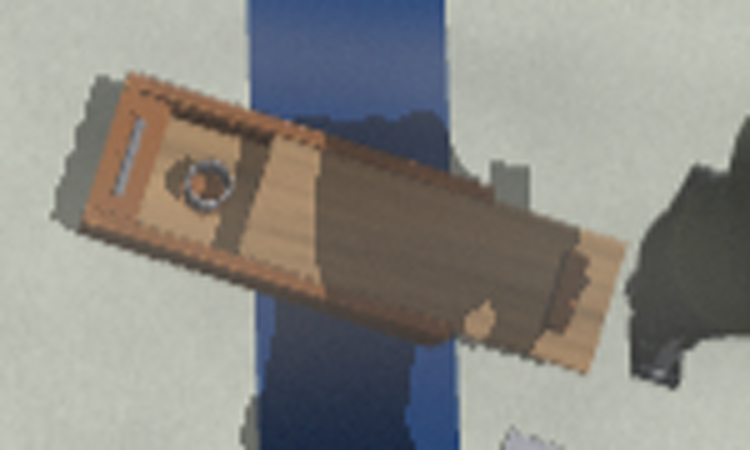

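View pics/s9c.png

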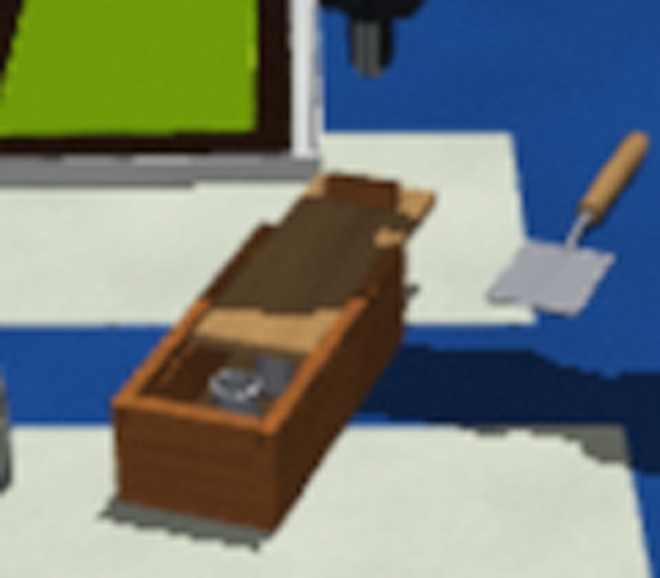

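The cutter stands in the well: the ring is at (292,172) in the top view and (243,180) in the side view. Next is a numeric check of its height and centre.

```bash
python3 - <<'E'
from fit import *
from h import A0
c,s=np.cos(A0),np.sin(A0)
def w2c(X): D=X[...,:2]-CASE; return np.stack([c*D[...,0]+s*D[...,1],-s*D[...,0]+c*D[...,1],X[...,2]],-1)*1000
fr={n:np.load(f"pics/{n}9.npy") for n in("top","side")}
for n in fr:
    Q=w2c(cloud(n,fr[n])); m=(np.hypot(Q[...,0]-50,Q[...,1])<22)&(Q[...,2]>30)&(Q[...,2]<62)
    A=Q[m]; print(n,m.sum(),"zsorted",np.round(np.sort(A[:,2])[-10:],1),"ext",np.round(A[:,:2].min(0),1),np.round(A[:,:2].max(0),1))
    hi=A[A[:,2]>46]; print("  rim mean ctr",np.round((hi[:,:2].max(0)+hi[:,:2].min(0))/2,1),np.round(hi[:,:2].mean(0),1),hi[:,2].mean(), len(hi))
rois=dict(top=(255,140,377,212),side=(205,130,290,215))
mk=masks(fr,rois,0.02,True)
for cams in(["top"],["side"],["top","side"]):
    r=fit(case_parts,[.5565,-.075,1.2743,-.093],np.array([.004,.004,.03,.006]),mk,rois,cams); print(cams,np.round(r[0],4),r[1:])
E
```

```text
top 34 zsorted [51.3 51.4 51.5 51.5 51.6 52.2 52.4 52.8 52.8 53.1] ext [ 37.  -14.1] [64.9 13. ]
  rim mean ctr [50.9 -0.5] [51.4 -1.2] 50.18345717783783 23
side 66 zsorted [50.9 51.2 51.4 51.7 52.  52.3 52.4 52.5 53.4 54. ] ext [ 36.3 -13. ] [68.1 14.3]
  rim mean ctr [52.2  0.4] [51.8 -0.1] 49.57577313576347 33
['top'] [ 0.5569 -0.0749  1.2735 -0.0928] (np.float64(38.35554017685506), [np.float64(41.46311418685121)])
['side'] [ 0.5557 -0.0761  1.276  -0.0891] (np.float64(33.15315647827759), [np.float64(39.74948096885814)])
['top', 'side'] [ 0.5565 -0.0751  1.2748 -0.092 ] (np.float64(79.14700499807768), [np.float64(81.21259515570935)])
```

The rim is at about 52 mm in case height, so the cutter is seated (it would read about 58 if not). Now pushing the lid, with force checks along the way.

```bash
cat > push.py <<'E'
from h import *
from h import A0
ex=np.array([np.cos(A0),np.sin(A0),0])
Z=.0485
def fx(): return -np.mean([get_state()["contact_force"] for _ in range(4)],0)@ex
def cx(): 
    s=get_state(); D=s["tcp_pos"][:2]-CASE; return 1000*(D@ex[:2])
def go(x,v):
    ctrl.movel([*c2w(x,0),Z],max_speed=v); f=fx(); s=get_state(); print("cmd %.1f act %.1f z %.4f F %.1f Fz %.1f t %.2f"%(x,cx(),s["tcp_pos"][2],f,s["contact_force"][2],s["time"])); return f
E
python3 - <<'E'
from push import *
ctrl.movel([*c2w(-212,0),Z],max_speed=.12); ctrl.pause(.1); st()
for x in (-202,-196,-190,-180):
    if go(x,.03)>7: print("high"); break
im,d=vision.grab_frame("side"); cv2.imwrite("pics/s10.png",im)
im=im[110:215,200:320]; cv2.imwrite("pics/s10c.png",cv2.resize(im,None,fx=5.5,fy=5.5,interpolation=cv2.INTER_CUBIC))
E
```

```text
t 21.88 tcp [ 0.4957 -0.2776  0.0494] F [0.53 0.85 0.39] w -0.0003
cmd -202.0 act -201.8 z 0.0486 F 0.0 Fz 0.0 t 22.37
cmd -196.0 act -195.7 z 0.0485 F 0.2 Fz -0.6 t 22.72
cmd -190.0 act -189.6 z 0.0485 F 1.0 Fz 0.7 t 23.07
cmd -180.0 act -179.6 z 0.0485 F 0.3 Fz 0.2 t 23.55
```

View pics/s10c.png

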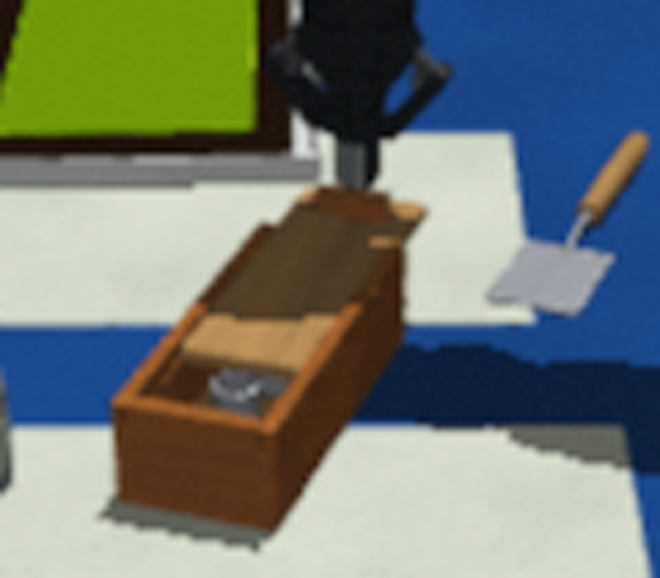

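The fingertip sits behind the batten at about (350,180) in the crop, and the lid is sliding with its front edge at the cutter. Continuing.

```bash
python3 - <<'E'
from push import *
for x in (-168,-156,-144,-134,-126,-122):
    if go(x,.035)>6: print("high"); break
E
```

```text
cmd -168.0 act -167.6 z 0.0486 F -0.4 Fz -0.2 t 24.09
cmd -156.0 act -155.6 z 0.0485 F 0.2 Fz -0.4 t 24.58
cmd -144.0 act -143.6 z 0.0485 F -0.2 Fz 0.3 t 25.07
cmd -134.0 act -133.6 z 0.0486 F -1.0 Fz 0.4 t 25.51
cmd -126.0 act -125.5 z 0.0485 F 0.3 Fz -0.1 t 25.88
cmd -122.0 act -121.6 z 0.0485 F 0.3 Fz 0.8 t 26.15
```

```bash
python3 - <<'E'
from push import *
prev=0
for x in np.arange(-120,-103.9,1.0):
    f=go(x,.02)
    if f>22: print("high"); break
    if prev>5 and f<prev-4: print("drop"); break
    prev=f
im,d=vision.grab_frame("side"); cv2.imwrite("pics/s11.png",im); np.save("pics/side11.npy",d)
im=im[110:215,200:320]; cv2.imwrite("pics/s11c.png",cv2.resize(im,None,fx=5.5,fy=5.5,interpolation=cv2.INTER_CUBIC))
E
```

```text
cmd -120.0 act -119.8 z 0.0485 F -0.6 Fz -0.6 t 26.40
cmd -119.0 act -119.2 z 0.0485 F 1.5 Fz -0.2 t 26.65
cmd -118.0 act -118.2 z 0.0485 F 1.4 Fz 0.6 t 26.90
cmd -117.0 act -117.6 z 0.0485 F 4.7 Fz 0.9 t 27.15
cmd -116.0 act -117.2 z 0.0485 F 5.4 Fz 2.1 t 27.40
cmd -115.0 act -116.8 z 0.0485 F 7.9 Fz 1.6 t 27.65
cmd -114.0 act -116.3 z 0.0485 F 8.6 Fz 2.0 t 27.90
cmd -113.0 act -115.9 z 0.0485 F 9.5 Fz 2.8 t 28.15
cmd -112.0 act -115.4 z 0.0485 F 11.7 Fz 3.7 t 28.40
cmd -111.0 act -110.9 z 0.0485 F 0.5 Fz 0.0 t 28.65
drop
```

View pics/s11c.png

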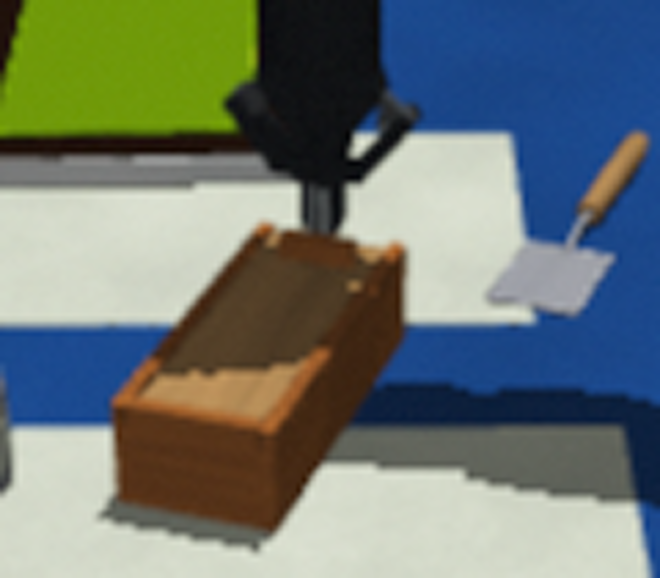

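The push peaked at about 12 N, then the lid jumped about 4.5 mm and the force dropped, so the ridge has snapped. A gentle 1 mm feel for the stop will confirm it.

```bash
python3 - <<'E'
from push import *
for x in np.arange(-110.5,-106.9,.5):
    if go(x,.01)>5: break
E
```

```text
cmd -110.5 act -110.5 z 0.0485 F 3.8 Fz 1.4 t 28.95
cmd -110.0 act -110.5 z 0.0485 F 3.8 Fz 2.0 t 29.20
cmd -109.5 act -110.5 z 0.0485 F 6.2 Fz 2.9 t 29.45
```

```bash
python3 - <<'E'
from push import *
go(-118,.05); 
ctrl.movel([*c2w(-120,0),.15],max_speed=.15)
ctrl.movep([*c2w(-240,0),.2],quat(A0-np.pi/2)); st("away")
from fit import *
fr={}
for n in("top","side"):
    im,d=vision.grab_frame(n); fr[n]=d; cv2.imwrite(f"pics/{n}12.png",im)
im=cv2.imread("pics/top12.png")[135:225,250:400]; cv2.imwrite("pics/t12c.png",cv2.resize(im,None,fx=5,fy=5,interpolation=cv2.INTER_CUBIC))
im=cv2.imread("pics/side12.png")[110:215,200:320]; cv2.imwrite("pics/s12c.png",cv2.resize(im,None,fx=5.5,fy=5.5,interpolation=cv2.INTER_CUBIC))
c,s=np.cos(A0),np.sin(A0)
def w2c(X): D=X[...,:2]-CASE; return np.stack([c*D[...,0]+s*D[...,1],-s*D[...,0]+c*D[...,1],X[...,2]],-1)*1000
for n in fr:
    Q=w2c(cloud(n,fr[n])); m=(abs(Q[...,1])<20)&(Q[...,2]>71)&(Q[...,2]<88)&(abs(Q[...,0]+90)<30)
    A=Q[m]; print(n,"batten pts",m.sum(),np.round(A.mean(0),1),np.round(A.min(0),1),np.round(A.max(0),1))
    for a in(-60,-20,20,60,90): 
        m=(abs(Q[...,1])<30)&(abs(Q[...,0]-a)<12); print(a,round(float(np.nanmedian(Q[m][:,2])),1),end=" ")
    print()
E
```

```text
cmd -118.0 act -117.5 z 0.0484 F -0.5 Fz -0.4 t 29.77
away t 31.18 tcp [ 0.4862 -0.3047  0.1991] F [-0.11  0.79 -1.06] w -0.0002
top batten pts 61 [-89.6   0.5  78.3] [-97.  -18.2  73.4] [-82.6  19.8  84.4]
-60 61.9 -20 61.7 20 60.9 60 61.5 90 61.8 
side batten pts 44 [-86.5   0.2  77.2] [-98.8 -19.   71.2] [-79.6  19.6  82.8]
-60 62.4 -20 62.5 20 62.7 60 62.3 90 62.5
```

View pics/t12c.png

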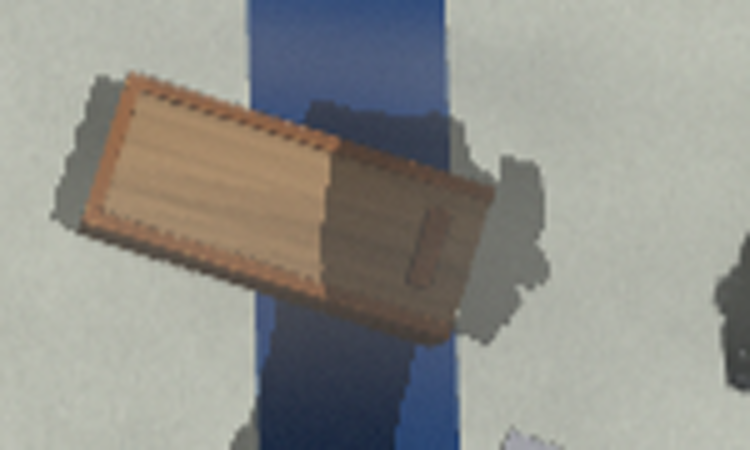

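View pics/s12c.png

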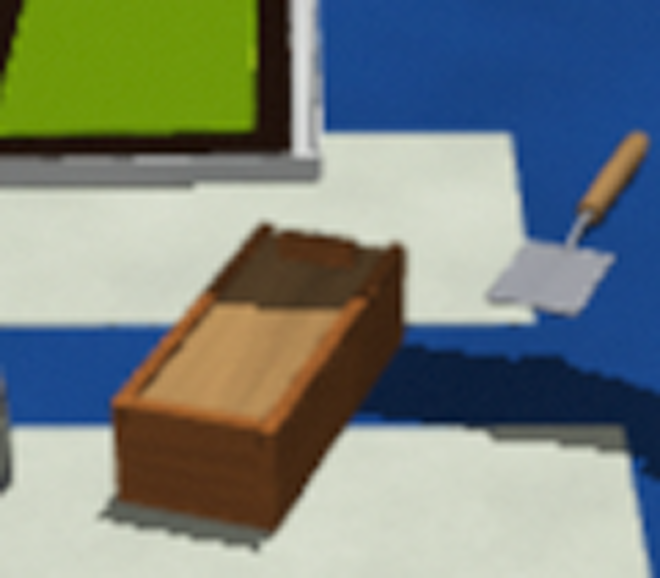

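View pics/top12.png

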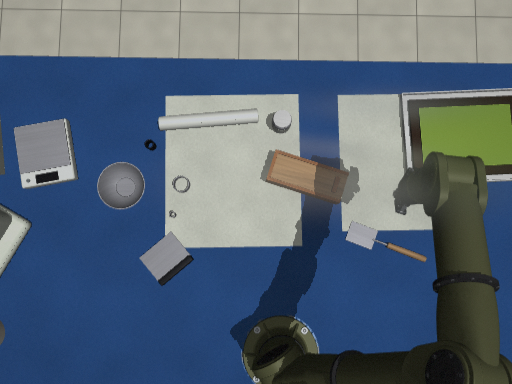

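The batten centre reads x ≈ -90 in the case frame, where home is exactly -90. The lid lies flat at about 62 mm against the stop wall, and the bystanders haven't moved. Handing in.

```bash
python3 - <<'E'
from h import *
ctrl.pause(.3); st(); print(ticket.close_job())
E
```

```text
t 31.57 tcp [ 0.4871 -0.3036  0.1999] F [ 0.27 -0.2   0.3 ] w 0.0001
the job is handed in; nothing more can be done
None
```

The tall steel cutter is in the empty well and the lid is shut. I handed the job in at about 31.6 s of the 53 s; no verdict is reported.

**Cutter:** It went down to floor height without touching anything. Its rim then read about 52 mm in the case, which is the seated height; unseated it would read about 58 mm. That check was made before the lid closed over it. The cameras put it 1–2 mm from the well centre, which is about as well as they can measure.

**Lid:** The push peaked at about 12 N on the ridge, then the lid jumped about 4.9 mm and stopped. I confirmed the stop with a push of about 6 N. In the last pictures the lid lies flat against the stop wall. The top camera put the batten at about −89.6 mm and the side camera at −86.5 mm, where home is −90 mm. The side reading is rougher because it includes points on the batten's side faces. I could not see the ridge under the lid; the jump and the stop are what show it snapped up.

**What did not go to plan:**
- **First grip missed:** The real fingertips are about 20 mm behind the stated TCP, so the fingers shut just above the rim. I measured the offset and gripped again.
- **Fingers touched the case:** When I released the cutter, the opening fingers pressed on the case's side walls and pushed the arm about 2 mm sideways. Wrist readings were about 6 N sideways, and 14 N while pulling out.

The other things on the bench look unmoved in the last top picture, and the arm finished clear of everything.

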